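# Roll the stoppers home in a thermostatted sample-cell block

## Robot

A 7-joint arm with a two-finger parallel gripper is mounted at the origin on a cart in front of the work surface, level with it; the furniture and walls round the work are solid. World frame = base frame: x ahead of the robot, y to its left, z up, the work surface at z = 0. Lengths are in mm, angles in rad, forces in N, time in s.
With the tool pointing down it reaches from about 350 to 900 mm from the base axis. Payload 19.9 kg.
Tool frame: the origin (TCP) lies midway between the tips of the shut fingers; the grasp point (between the pads) lies 19 mm behind it; z points along the fingers, y is the line along which they close (so a half turn about z gives the same grasp; the last joint's range is limited). The gripper opens to 85 mm and grips with 20 to 120 N. Pads are 22 mm wide; open, the fingers measure 114 mm over their backs; the gripper's body (76 mm by 85 mm) begins 54 mm behind the grasp point. The pads swing forward as they close: fully open they stand 13 mm farther back than shut.
Start: joints at [-1.391, 0.417, -0.01, 1.614, 0.005, 1.111, -0.053], TCP at [136.872, 609.809, 231.26] pointing down, gripper open.
Joint ranges: [-2.81, 2.81], [-0.39, 2.02], [-1.27, 1.25], [0.06, 2.57], [-1.19, 4.33], [0.19, 2], [-2.82, 2.82]. Speed limits (rad/s): [1.89, 1.89, 2.39, 2.39, 3.01, 3.01, 3.01].

## Interface

Orientations are given as a unit quaternion [w, x, y, z].
In Python, from plant import * gives the robot as it stands.
- The arm moves only by the tool jog_arm, never from a script. Its argument "steps" is a list of rows, each a list of 6 numbers: the shift along the world's x, y, z in units of 0.15 m (1.0 is 0.15 m), then the turn, a rotation vector about the world's x, y, z in units of pi/2 rad (1.0 is pi/2 rad). A call has exactly 5 rows; each row is the pose to reach, as a shift and turn from the pose commanded when the call began; what a row does not reach only later rows make up. A row lasts 1/10 s, in which the tool goes at most 50 mm and 8.59 degrees, less where a joint would pass 70% of its speed; a pose out of reach is approached as far as the arm can. A call with a number of a shift or a turn outside -1 to 1 is refused whole. A call with a gripper value outside its range is refused whole. "gripper" is the closure in counts, from 0 (fully open) to 255 (shut), set as the call begins (left out, the last holds). The fingers move at their own pace and stop on an object; "squeeze" is the grip in N (left out, the last holds). Time passes only in rows, so rows that repeat a pose let the fingers close, or fill a call up. It gives the time, the measured TCP pose, the force, the opening and the grip force at its end, in the units of the state.
- state(): the state, without advancing time (a new reading comes with each control period).
- get_image(name): name is "scene" or "side" or "wrist"; returns a dict with "image" (400x640x3 uint8, blue, green, red), "range_z" (400x640 float32, mm along the optical axis (not along the pixel's ray), 0 where there is no reading), "mtx" (3x3 intrinsics, pixels), "cam_to_world" (4x4, takes a point from camera to world coordinates); the wrist camera has in their place "hand_eye" (4x4, takes a point from camera to tool coordinates, whose origin is the TCP and whose axes are the flange's). Camera axes: x right, y down, z forward; pixel columns grow to the right and rows downward; lengths in mm; the calibration is good to about 2 mm. A picture is of the moment at which its call begins: read the wrist's pose just before it.
- close_job(): hands the job in; it is judged then, once.
Trained networks look in a picture, given as the dict that the camera call returned (one of the last four; its "shot" number tells which), for a name from the list of things; names that differ only in an ending like _2 or _b are one class to them, and where a whole thing is asked for, a point or a joint stands for the part that bears it (a point fixed in the world has none). Each returns a list of dicts, best first, with "score" (0 to 1); they miss things now and then, are a little off and sometimes report something else, mostly with a low value. They report only what shows in the picture. A call takes as long as a camera call.
- find_in(query, picture): "bbox" ([left, top, width, height] in pixels, round what is visible of it).
The state is a dict: "time_s": time; "joint_pos": joint angles; "qd": joint speeds; "joint_torque": joint torques, N m; "eef_pos": TCP position; "ee_rot": TCP orientation; "contact_force": force on the tool from outside, world axes, zero at the start; "ft_torque": the same for the moment, N m; "opening": opening from 0.0 (shut) to 1.0 (fully open); "grasp_force": force on a finger pad.
Only numpy, scipy, OpenCV 4.12 (cv2) and the standard library are available. Lean on these libraries where they do the work, as an engineer would, in place of code of your own. Each camera call takes 0.05 s, during which the arm holds its last target. There are 200 camera calls.

## Task

The glass sample cells for the integrating sphere have been filled, but their white stoppers still stand proud. Take the hand roller by its grip and run it along each row of stoppers in smooth passes with firm, steady pressure, not so hard that the glass breaks, until every stopper is fully home; press them with the roller only and keep off the temperature probe that stands in one cell. Then stand the roller back on its wheels on the worktop, let go, and leave the other things where they are.

Things in the scene. Friction and masses are not known exactly. Their poses are not given: they have to be found in the camera images.
- cell_block: aluminium sample-cell block bolted to the worktop, 96 mm wide, 206 mm long. Origin: centre of its underside; x across its two rows of six glass cells, y along them, z up. Row a at x = -22, row b at x = +22 mm; cells at y = -70, -46, -22, +2, +26, +50 mm. Cell rims are 52 mm above the worktop; each cell has a white stopper, but b0 (x +22, y -70) holds a probe
- head_face (a point): middle (x = 0) of the face, looking down the rows, of the grey control head: a box across the block's full width from y = +76 to +106 mm, 96 mm high. The point is 61 mm above the worktop, level with the top of a stopper that is home. The glass breaks if the roller bears on the block and stoppers with more than 35 N in all
- probe_top (a point): tip of the fragile temperature probe that stands upright in cell b0: a 5 mm steel rod with a 10 mm thick red head, tip 105 mm above the worktop (44 mm above stoppers that are home)
- probe: the same temperature probe (origin on the rim of cell b0, 52 mm above the worktop); fixed in its cell, must not be touched. Furniture to keep clear of: a blue integrating sphere, 155 mm in diameter, hangs with its centre 0.63 m ahead of the robot base, 0.02 m to the left, 0.37 m up (pass on the robot's side of it); microscope parts 0.2 m up, beyond 0.70 m ahead
- roller_mid (a point): centre of the loose hand roller (0.3 kg), 44 mm above the underside of its wheels; 70 mm long (x, the rolling direction), 33 mm wide over its fork (y, along the axles), 88 mm high. Its blue upright grip is 24 mm thick (y), 62 mm long (x) and reaches from 46 to 88 mm above the ground
- roller: the same hand roller: origin half-way between its wheels, on the ground line, same axes. It stands on two free-turning rubber wheels, one behind the other, 34 mm in diameter and 26 mm wide, axles at x = +18 and -18 mm, 17 mm above the ground; the wheels reach 4 mm beyond the grip at either end
- polyimide_tape: loose roll of orange tape lying flat, 59 mm across, 13 mm high; origin: centre of its underside
- screw_tin: loose white round tin, 59 mm across, 26 mm high; origin: centre of its underside
- driver_blue: loose small blue screwdriver lying beside the block, 144 mm long (its y), 15 mm thick; origin: centre of its underside
- detector_puck: loose black detector disc with a brass side connector, 43 x 58 x 16 mm; origin: centre of its underside
- objective_20x: loose black microscope objective standing upright, 34 mm across, 50 mm high; origin: centre of its underside
- stopper_a0 (a joint): stopper of cell a0 (block frame x = -22, y = -70 mm): how far it stands proud, m; 0 = fully home (flat top 61 mm above the worktop), up to 0.0065. White disc 18 mm across with a chamfered 15 mm flat top; slides only up and down, needs about 5 N to push, stays where it is left
- stopper_a1 (a joint): stopper of cell a1 (block frame x = -22, y = -46 mm): how far it stands proud, m; 0 = fully home (flat top 61 mm above the worktop), up to 0.0065. Like stopper a0
- stopper_a2 (a joint): stopper of cell a2 (block frame x = -22, y = -22 mm): how far it stands proud, m; 0 = fully home (flat top 61 mm above the worktop), up to 0.0065. Like stopper a0
- stopper_a3 (a joint): stopper of cell a3 (block frame x = -22, y = 2 mm): how far it stands proud, m; 0 = fully home (flat top 61 mm above the worktop), up to 0.0065. Like stopper a0
- stopper_a4 (a joint): stopper of cell a4 (block frame x = -22, y = 26 mm): how far it stands proud, m; 0 = fully home (flat top 61 mm above the worktop), up to 0.0065. Like stopper a0
- stopper_a5 (a joint): stopper of cell a5 (block frame x = -22, y = 50 mm): how far it stands proud, m; 0 = fully home (flat top 61 mm above the worktop), up to 0.0065. Like stopper a0
- stopper_b1 (a joint): stopper of cell b1 (block frame x = 22, y = -46 mm): how far it stands proud, m; 0 = fully home (flat top 61 mm above the worktop), up to 0.0065. Like stopper a0
- stopper_b2 (a joint): stopper of cell b2 (block frame x = 22, y = -22 mm): how far it stands proud, m; 0 = fully home (flat top 61 mm above the worktop), up to 0.0065. Like stopper a0
- stopper_b3 (a joint): stopper of cell b3 (block frame x = 22, y = 2 mm): how far it stands proud, m; 0 = fully home (flat top 61 mm above the worktop), up to 0.0065. Like stopper a0
- stopper_b4 (a joint): stopper of cell b4 (block frame x = 22, y = 26 mm): how far it stands proud, m; 0 = fully home (flat top 61 mm above the worktop), up to 0.0065. Like stopper a0
- stopper_b5 (a joint): stopper of cell b5 (block frame x = 22, y = 50 mm): how far it stands proud, m; 0 = fully home (flat top 61 mm above the worktop), up to 0.0065. Like stopper a0

How it is judged:
By the outcome, as a careful person would: the job done as asked, in the order asked, and still so for the second after the job is handed in, with the robot touching nothing.
It also fails if it takes over 64 s, if anything falls off the work surface, if the arm or the gripper's body presses on something with over 40 N, if the wrist force passes 120 N, or if a joint passes its speed limit or range.

## Working session

There is one attempt and no reset: what is moved stays moved. The work goes in short steps, Python scripts to look and compute and a tool call to move; the robot and the scene stay as the last step left them, time stands still between calls to the robot, and variables do not carry over. Pictures are saved under pics/ and viewed, at most 10 in all, crops included, and the job is handed in when it is done.

Besides the shell and the picture viewer there is one more tool, called after "Emit:" in YAML: its name, and indented under it one key for each argument. jog_arm: Moves the arm, as the interface text tells. Its arguments: {"type":"object","properties":{"steps":{"type":"array"},"gripper":{"type":"number"},"squeeze":{"type":"number"}},"required":["steps"]}

```bash
mkdir -p pics
cat > h.py <<'E'
from plant import *
import numpy as np, cv2
def cloud(p, T=None):
    T = p["cam_to_world"] if T is None else T
    z=p["range_z"]; K=np.array(p["mtx"]); v,u=np.indices(z.shape)
    c=np.stack([(u-K[0,2])/K[0,0]*z,(v-K[1,2])/K[1,1]*z,z,np.ones_like(z)],-1)
    w=(c@np.array(T).T)[...,:3]; w[z<=0]=np.nan
    return w
E
python3 - <<'E'
from h import *
s=state(); print({k:np.round(v,3) for k,v in s.items()})
ims=[]
for n in ["scene","side"]:
    p=get_image(n); ims.append(p["image"]); w=cloud(p); np.save(n+".npy",w); cv2.imwrite(f"pics/{n}.png",p["image"])
    print(n,np.round(np.array(p["cam_to_world"])[:3],2).tolist())
    for q in ["cell_block","head_face","probe","roller","stopper_a0","driver_blue","objective_20x","screw_tin","polyimide_tape","detector_puck"]:
        for d in find_in(q,p)[:1]:
            l,t,a,b=[int(x) for x in d["bbox"]]; r=w[t:t+b,l:l+a].reshape(-1,3)
            print(q,round(d["score"],2),[l,t,a,b],np.round(np.nanmedian(r,0)))
E
```

```text
{'time_s': np.float64(0.0), 'joint_pos': array([-1.391,  0.418, -0.01 ,  1.614,  0.005,  1.111, -0.053]), 'qd': array([-0.   , -0.003,  0.   ,  0.001,  0.001, -0.001, -0.001]), 'joint_torque': array([-1.0000e-03, -8.6444e+01,  6.7800e-01, -4.3491e+01,  1.9000e-02,
        7.0000e-03, -0.0000e+00]), 'eef_pos': array([136.806, 609.473, 230.647]), 'ee_rot': array([-0.   ,  0.11 ,  0.994, -0.001]), 'contact_force': array([-0.747, -0.303, -0.308]), 'ft_torque': array([-0.005,  0.016, -0.018]), 'grasp_force': np.float64(0.0), 'opening': np.float64(1.002)}
scene [[0.31, 0.83, -0.47, 946.06], [0.95, -0.27, 0.16, -227.75], [0.0, -0.49, -0.87, 861.9]]
cell_block 0.78 [197, 178, 90, 65] [ 476. -262.   37.]
head_face 0.62 [196, 178, 88, 68] [ 481. -267.   37.]
roller 0.73 [322, 158, 23, 37] [458. -35.  42.]
stopper_a0 0.63 [251, 193, 10, 9] [ 459. -223.   60.]
driver_blue 0.56 [213, 185, 50, 10] [ 387. -260.    2.]
objective_20x 0.67 [243, 239, 20, 20] [ 570. -260.   34.]
screw_tin 0.73 [214, 189, 46, 4] [ 390. -262.    3.]
polyimide_tape 0.63 [371, 185, 13, 8] [676. -45. 345.]
detector_puck 0.82 [214, 246, 21, 19] [ 556. -326.   15.]
side [[-0.97, 0.13, -0.22, 747.07], [0.25, 0.5, -0.83, 860.08], [0.0, -0.86, -0.51, 684.17]]
cell_block 0.84 [299, 153, 36, 62] [ 485. -194.   37.]
head_face 0.72 [304, 153, 33, 62] [ 477. -183.   38.]
probe 0.48 [307, 153, 2, 14] [ 493. -347.   84.]
roller 0.71 [335, 207, 24, 34] [461. -20.  44.]
driver_blue 0.47 [340, 189, 8, 19] [ 415. -227.    2.]
objective_20x 0.29 [302, 157, 36, 57] [ 479. -187.   38.]
screw_tin 0.81 [341, 298, 30, 29] [524. 236.  24.]
polyimide_tape 0.62 [338, 259, 29, 18] [484.  82.   9.]
```

View pics/scene.png

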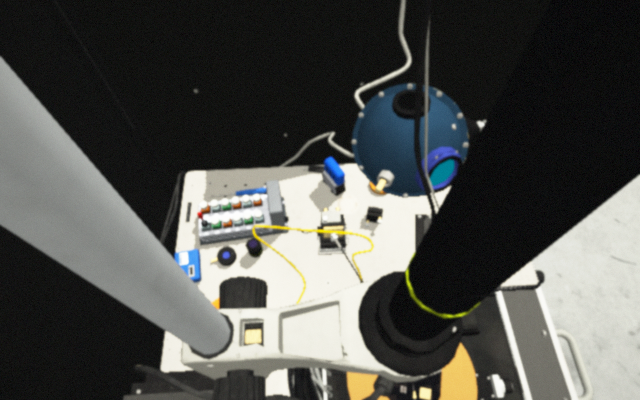

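View pics/side.png

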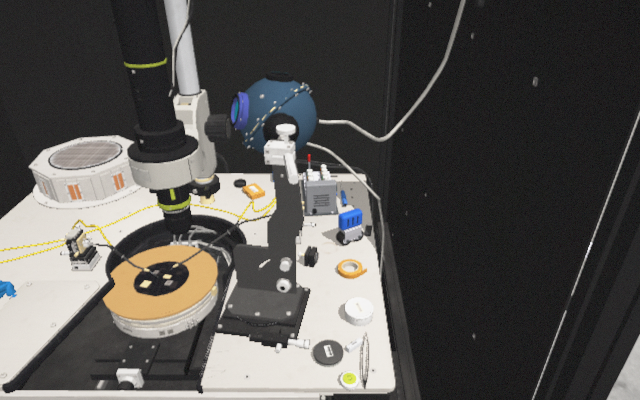

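Scene view: block with head at its right end (≈275,195), probe at the left; the roller stands at ≈(333,175). Side view: roller (350,225), probe (309,160), tape (351,268), tin (359,310).

Run:
```python
from h import *
for n in ["scene","side"]:
    w=np.load(n+".npy").reshape(-1,3); w=w[~np.isnan(w).any(1)]
    def sel(lo,hi): return w[((w>lo)&(w<hi)).all(1)]
    for nm,lo,hi in [("roller",(380,-110,48),(540,50,100)),("rollerlow",(380,-110,8),(540,50,46)),("blocktop",(400,-400,45),(560,-195,70)),("head",(400,-230,85),(560,-120,110)),("probe",(400,-400,75),(560,-260,115))]:
        q=sel(lo,hi)
        if len(q)<4: print(n,nm,len(q)); continue
        r=cv2.minAreaRect(q[:,:2].astype(np.float32)); print(n,nm,len(q),np.round(q.mean(0)),np.round(q[:,2].max()),"rect",np.round(r[0]),np.round(r[1]),round(r[2]))
    # obstacles on way
    q=sel((250,-450,110),(620,560,700)); 
    if len(q): 
        c=np.unique((q//60*60).astype(int),axis=0,return_counts=True); print([ (a.tolist(),int(k)) for a,k in zip(*c) if k>25])
```

```text
scene roller 371 [459. -32.  78.] 92.0 rect [454. -31.] [61. 27.] 14
scene rollerlow 273 [453. -39.  25.] 46.0 rect [454. -45.] [151.  71.] 5
scene blocktop 1081 [ 480. -282.   59.] 70.0 rect [ 501. -274.] [166. 114.] 81
scene head 477 [ 495. -186.   96.] 108.0 rect [ 508. -190.] [ 41. 120.] 71
scene probe 36 [ 489. -346.   97.] 107.0 rect [ 488. -346.] [8. 8.] 52
[([240, -180, 60], 38), ([240, -180, 120], 237), ([240, -180, 180], 273), ([240, -180, 240], 313), ([240, -180, 300], 390), ([240, -180, 360], 297), ([240, -120, 60], 72), ([240, -120, 120], 475), ([240, -120, 180], 565), ([240, -120, 240], 670), ([240, -120, 300], 810), ([240, -120, 360], 608), ([240, -60, 60], 77), ([240, -60, 120], 472), ([240, -60, 180], 560), ([240, -60, 240], 667), ([240, -60, 300], 811), ([240, -60, 360], 565), ([240, 0, 60], 43), ([240, 0, 120], 270), ([240, 0, 180], 329), ([240, 0, 240], 392), ([240, 0, 300], 478), ([240, 0, 360], 326), ([300, 0, 60], 32), ([300, 0, 120], 198), ([300, 0, 180], 231), ([300, 0, 240], 271), ([300, 0, 300], 322), ([300, 0, 360], 201), ([300, 60, 60], 32), ([300, 60, 12
[... 4508 characters left out ...]
 480, 120], 638), ([420, 480, 180], 739), ([420, 480, 240], 882), ([420, 480, 300], 1028), ([420, 480, 360], 1232), ([420, 480, 420], 1489), ([420, 480, 480], 1813), ([420, 480, 540], 2244), ([420, 480, 600], 1532), ([420, 540, 120], 159), ([420, 540, 180], 302), ([420, 540, 240], 347), ([420, 540, 300], 420), ([420, 540, 360], 504), ([420, 540, 420], 619), ([420, 540, 480], 757), ([420, 540, 540], 966), ([420, 540, 600], 762), ([480, -60, 240], 51), ([480, -60, 300], 79), ([540, 0, 300], 40), ([540, 0, 360], 144), ([540, 0, 420], 153), ([540, 60, 300], 155), ([540, 60, 360], 441), ([540, 60, 420], 40), ([600, 0, 420], 153), ([600, 60, 300], 61), ([600, 60, 360], 303), ([600, 60, 420], 108)]
```

Run:
```python
from h import *
for n in ["scene","side"]:
    w=np.load(n+".npy")
    a=np.where(np.isnan(w),9999,w)
    print(n); 
    for v in range(5,400,35): print(v,[tuple(np.round(a[v,u]).astype(int).tolist()) for u in (range(10,640,90) if n=="scene" else range(300,640,42))])
p=get_image("wrist"); cv2.imwrite("pics/wr.png",p["image"]); print(np.round(p["hand_eye"],2).tolist(), np.round(p["mtx"],0).tolist())
s=np.hstack([cv2.convertScaleAbs(cv2.imread(f"pics/{f}.png"),alpha=3,beta=20) for f in ("scene","side","wr")]); cv2.imwrite("pics/all.png",cv2.resize(s[:, :],(800,167)))
cv2.imwrite("pics/two.png",cv2.resize(np.vstack([np.hstack([s[:,640:1280],s[:,1280:]]),np.hstack([s[:,:640],s[:,:640]*0])]),(800,500)))
```

```text
scene
5 [(271, -497, 479), (183, -397, 399), (225, -242, 393), (269, -82, 388), (312, 82, 381), (356, 251, 373), (838, -98, 763)]
40 [(318, -510, 455), (173, -431, 325), (219, -262, 317), (266, -89, 310), (315, 90, 302), (366, 272, 295), (851, -104, 759)]
75 [(796, -304, 750), (199, -459, 266), (213, -287, 227), (264, -96, 217), (318, 99, 208), (373, 302, 196), (860, -105, 750)]
110 [(812, -305, 748), (236, -487, 209), (206, -316, 118), (261, -106, 103), (577, -27, 406), (382, 338, 76), (869, -105, 739)]
145 [(819, -310, 739), (305, -505, 179), (197, -352, -17), (258, -117, -38), (635, -50, 404), (671, 76, 395), (877, -101, 724)]
180 [(825, -318, 726), (798, -304, 678), (323, -368, 1), (394, -152, 1), (641, -42, 316), (844, -101, 647), (884, -95, 704)]
215 [(825, -332, 704), (815, -308, 672), (422, -384, 0), (532, -183, 79), (572, 19, 31), (861, -105, 632), (893, -86, 679)]
250 [(592, -582, 321), (824, -318, 651), (524, -394, 24), (577, -203, 0), (688, -39, 130), (874, -102, 604), (600, 996, -853)]
285 [(636, -593, 300), (824, -337, 608), (803, -303, 511), (657, -225, 0), (797, -102,
[... 1776 characters left out ...]
), (435, 525, 323), (454, 598, 391), (455, 639, 427), (442, 662, 443)]
320 [(636, 216, 8), (552, 232, 2), (468, 254, 1), (360, 236, -45), (413, 437, 171), (440, 546, 287), (458, 615, 361), (465, 658, 407), (435, 670, 411)]
355 [(652, 295, -1), (579, 326, 14), (500, 338, 3), (371, 275, -109), (420, 464, 125), (446, 567, 253), (456, 627, 324), (456, 664, 368), (-845, -50, -857)]
390 [(667, 363, -8), (595, 382, -7), (525, 403, -5), (383, 315, -171), (427, 491, 79), (451, 588, 217), (455, 640, 287), (441, 667, 319), (-706, 88, -857)]
[[-0.0, -0.95, -0.32, 80.26], [1.0, 0.0, -0.0, 0.37], [0.0, -0.32, 0.95, -143.33], [0.0, 0.0, 0.0, 1.0]] [[297.0, 0.0, 315.0], [0.0, 297.0, 198.0], [0.0, 0.0, 1.0]]
```

View pics/two.png

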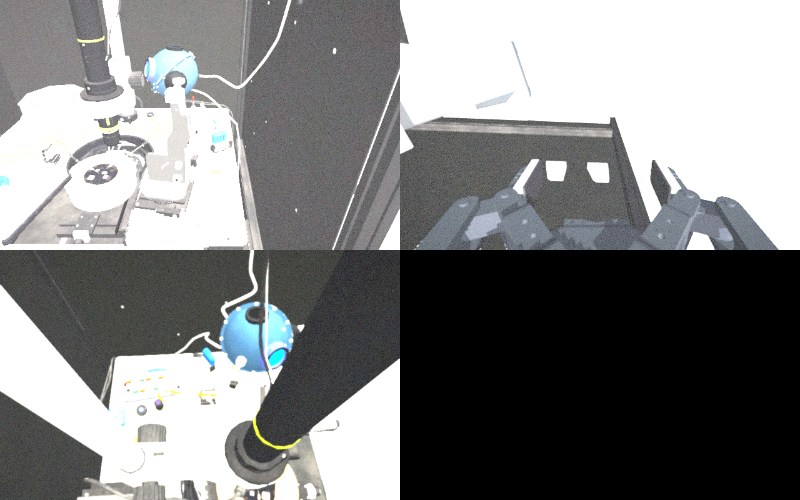

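Wall-like dark backdrop lies between the base and the bench in the camera images; I move off in stages, watching the force.

Emit:
jog_arm:
  steps:
    - [0.13,-0.2,0,0,0,-0.084]
    - [0.26,-0.4,0,0,0,-0.168]
    - [0.4,-0.6,0,0,0,-0.252]
    - [0.53,-0.8,0,0,0,-0.336]
    - [0.67,-1,0,0,0,-0.42]
  gripper: 0

```text
time_s: 1.65
eef_pos: [237.9, 458.6, 231.4]
ee_rot: [-0.0, 0.429, 0.904, 0.0]
contact_force: [-0.1, 0.1, 0.6]
opening: 1.002
grasp_force: 0.0
```

Emit:
jog_arm:
  steps:
    - [0.12,-0.2,0,0,0,-0.084]
    - [0.24,-0.4,0,0,0,-0.168]
    - [0.36,-0.6,0,0,0,-0.252]
    - [0.48,-0.8,0,0,0,-0.336]
    - [0.6,-1,0,0,0,-0.42]

```text
time_s: 2.15
eef_pos: [327.9, 308.6, 231.5]
ee_rot: [-0.0, 0.698, 0.716, 0.0]
contact_force: [0.1, 1.4, 0.5]
opening: 1.002
grasp_force: 0.0
```

Run:
```python
from h import *
s=state(); print(np.round(s["eef_pos"]),np.round(s["contact_force"],1),np.round(s["ee_rot"],3),np.round(s["joint_pos"],2))
p=get_image("wrist"); cv2.imwrite("pics/wr2.png",p["image"])
```

```text
[328. 309. 231.] [0.1 1.4 0.5] [-0.     0.698  0.716  0.   ] [-1.15  0.1   0.35  2.04 -0.04  1.01 -0.76]
```

View pics/wr2.png

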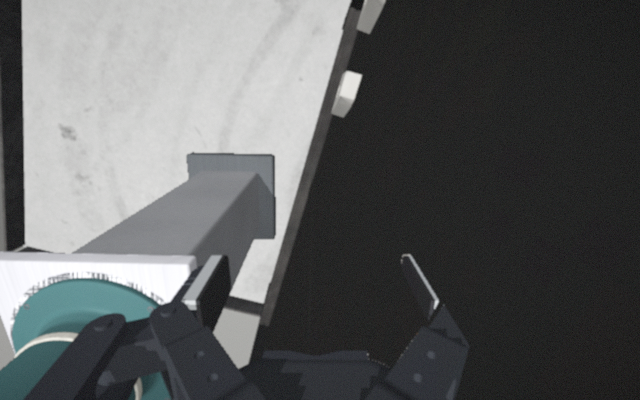

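Wrist view: floor and robot pedestal at left, a dark surface right of column ≈330. I check its geometry.

```bash
cat >> h.py <<'E'
from scipy.spatial.transform import Rotation as Ro
def wrist():
    s=state(); p=get_image("wrist"); T=np.eye(4); q=np.array(s["ee_rot"]); T[:3,:3]=Ro.from_quat(q[[1,2,3,0]]).as_matrix(); T[:3,3]=s["eef_pos"]
    T=T@np.array(p["hand_eye"]); p["cam_to_world"]=T; return s,p,cloud(p,T)
E
python3 - <<'E'
from h import *
s,p,w=wrist()
a=np.where(np.isnan(w),9999,w)
for v in range(10,400,55): print(v,[tuple(np.round(a[v,u]).astype(int).tolist()) for u in range(20,640,68)])
print(np.round(p["cam_to_world"][:3,3]))
E
```

```text
10 [(-739, 680, -859), (-493, 682, -858), (-246, 685, -857), (0, 687, -856), (245, 691, -859), (406, 529, -202), (407, 444, 144), (400, 419, 244), (397, 409, 283), (396, 404, 304)]
65 [(-785, 496, -848), (-537, 500, -862), (-276, 502, -858), (-17, 505, -861), (242, 508, -858), (405, 440, -164), (397, 405, 186), (394, 398, 261), (393, 394, 294), (395, 393, 309)]
120 [(-842, 294, -844), (-581, 296, -857), (-310, 299, -862), (-34, 302, -858), (239, 305, -860), (385, 362, 11), (388, 376, 219), (390, 380, 274), (390, 381, 302), (391, 382, 317)]
175 [(-900, 71, -834), (-632, 69, -855), (-345, 71, -859), (2, 119, -680), (236, 76, -863), (373, 319, 106), (383, 353, 243), (386, 364, 288), (386, 370, 311), (389, 373, 322)]
230 [(-964, -176, -823), (-698, -192, -863), (-3, 119, -200), (110, 77, -295), (256, -46, -566), (366, 292, 169), (378, 335, 264), (382, 351, 299), (384, 360, 317), (386, 364, 327)]
285 [(-101, 121, 0), (10, 130, 12), (100, 123, 1), (289, 302, 255), (283, -15, -202), (361, 273, 212), (374, 319, 279), (379, 339, 308), (382, 350, 323), (9999, 9999, 9999)]
340 [(-117, 31, 13), (264, 316, 304), (282, 314, 301), (-32, -557, -597), (301, 50, 28), (357, 259, 243), (363, 321, 308), (376, 329, 316), (378, 343, 330), (9999, 9999, 9999)]
395 [(18, 81, 140), (272, 311, 318), (75, -78, 15), (311, 321, 324), (326, 316, 320), (343, 315, 320), (357, 322, 325), (374, 320, 323), (378, 333, 334), (9999, 9999, 9999)]
[331. 385. 375.]
```

The right finger linkage already passes through the dark sheet (cut off at column ≈468) with no force, so the sheet isn't solid to the arm. I go on over the bench.

Emit:
jog_arm:
  steps:
    - [0.09,-0.2,0,0,0,-0.084]
    - [0.18,-0.4,0,0,0,-0.168]
    - [0.27,-0.6,0,0,0,-0.252]
    - [0.36,-0.8,0,0,0,-0.336]
    - [0.45,-1,0,0,0,-0.42]

```text
time_s: 2.75
eef_pos: [395.2, 158.9, 231.5]
ee_rot: [-0.0, 0.892, 0.452, 0.0]
contact_force: [-0.1, 1.3, -0.1]
opening: 1.002
grasp_force: 0.0
```

Emit:
jog_arm:
  steps:
    - [0.06,-0.2,0,0,0,-0.084]
    - [0.12,-0.4,0,0,0,-0.168]
    - [0.18,-0.6,0,0,0,-0.252]
    - [0.25,-0.8,0,0,0,-0.336]
    - [0.32,-1,0,0,0,-0.42]

```text
time_s: 3.25
eef_pos: [443.2, 8.9, 231.5]
ee_rot: [-0.0, 0.99, 0.138, 0.0]
contact_force: [-0.1, 0.1, 0.6]
opening: 1.001
grasp_force: 0.0
```

Run:
```python
from h import *
s,p,w=wrist(); cv2.imwrite("pics/wr3.png",p["image"]); np.save("w3.npy",w)
print(np.round(s["eef_pos"]),np.round(s["contact_force"],1),np.round(s["ee_rot"],3),np.round(s["joint_pos"],2))
q=w.reshape(-1,3); q=q[~np.isnan(q).any(1)]
for lo,hi in [((380,-110,80),(540,50,95)),((380,-110,48),(540,50,78))]:
    g=q[((q>lo)&(q<hi)).all(1)]
    if len(g)>5: print(len(g),g.mean(0).round(1),cv2.minAreaRect(g[:,:2].astype(np.float32)))
print(find_in("roller",p)[:1],find_in("probe",p)[:1])
```

```text
[443.   9. 232.] [-0.1  0.1  0.6] [-0.     0.99   0.138  0.   ] [-0.78  0.1   0.74  2.06 -0.08  1.01 -1.29]
1334 [456.7 -26.5  87.4] ((455.2515563964844, -27.668338775634766), (60.417884826660156, 24.062362670898438), 15.58225154876709)
247 [461.7 -16.1  60.8] ((457.2431640625, -14.935453414916992), (21.547657012939453, 58.4934196472168), 83.58443450927734)
[{'bbox': [331.1, 141.8, 34.5, 67.3], 'score': 0.83}] [{'bbox': [512.0, 210.6, 13.2, 15.4], 'score': 0.55}]
```

View pics/wr3.png

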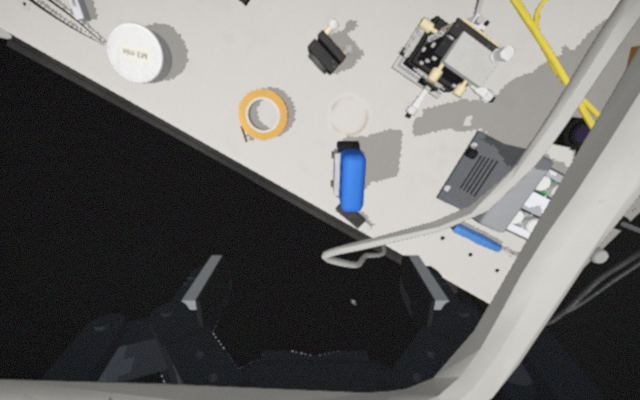

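Wrist view: blue grip at (350,180), tape (263,114), tin (135,53), control head (490,180), probe (518,217); a hanging cable and hose are close. Roller at (455.5,-27.5), axis 15.6°, top 88 mm as it should be; tool is aligned.

Emit:
jog_arm:
  steps:
    - [0.03,-0.08,-0.1,0,0,0]
    - [0.06,-0.16,-0.25,0,0,0]
    - [0.08,-0.243,-0.4,0,0,0]
    - [0.08,-0.243,-0.57,0,0,0]
    - [0.08,-0.243,-0.7,0,0,0]

```text
time_s: 3.9
eef_pos: [454.5, -25.8, 124.9]
ee_rot: [-0.0, 0.99, 0.142, -0.001]
contact_force: [0.1, 0.2, 0.4]
opening: 1.002
grasp_force: 0.0
```

Emit:
jog_arm:
  steps:
    - [0,0,-0.12,0,0,0]
    - [0,0,-0.24,0,0,0]
    - [0,0,-0.36,0,0,0]
    - [0,0,-0.49,0,0,0]
    - [0,0,-0.49,0,0,0]

```text
time_s: 4.4
eef_pos: [453.7, -25.6, 51.1]
ee_rot: [-0.0, 0.99, 0.142, -0.002]
contact_force: [-0.6, -0.3, 0.3]
opening: 1.002
grasp_force: 0.0
```

Emit:
jog_arm:
  steps:
    - [0.01,-0.01,0.01,0,0,0]
    - [0.01,-0.01,0.01,0,0,0]
    - [0.01,-0.01,0.01,0,0,0]
    - [0.01,-0.01,0.01,0,0,0]
    - [0.01,-0.01,0.01,0,0,0]
  gripper: 255
  squeeze: 70

```text
time_s: 4.9
eef_pos: [456.9, -28.0, 54.9]
ee_rot: [-0.0, 0.99, 0.141, 0.001]
contact_force: [-0.2, 1.2, 8.6]
opening: 0.265
grasp_force: 67.9
```

Emit:
jog_arm:
  steps:
    - [0,0,0,0,0,0]
    - [0,0,0,0,0,0]
    - [0,0,0,0,0,0]
    - [0,0,0,0,0,0]
    - [0,0,0,0,0,0]

```text
time_s: 5.4
eef_pos: [456.9, -28.0, 54.9]
ee_rot: [-0.0, 0.99, 0.141, 0.001]
contact_force: [-0.4, -0.0, 10.2]
opening: 0.269
grasp_force: 67.9
```

Run:
```python
from h import *
s=state(); print({k:np.round(s[k],2).tolist() for k in ["eef_pos","contact_force","ft_torque","opening","grasp_force","ee_rot","joint_pos"]})
# block frame from head, probe (scene/side/wrist averages)
P=[];H=[]
for n in ["scene.npy","side.npy"]:
    w=np.load(n).reshape(-1,3); w=w[~np.isnan(w).any(1)]
    g=w[((w>(470,-365,93))&(w<(510,-325,112))).all(1)]; print("probe",len(g),g.mean(0).round(1))
    g=w[((w>(430,-215,91))&(w<(560,-150,101))).all(1)]; print("head",[np.round(x,1) for x in cv2.minAreaRect(g[:,:2].astype(np.float32))],len(g))
```

```text
{'eef_pos': [456.94, -27.99, 54.88], 'contact_force': [-0.43, -0.02, 10.23], 'ft_torque': [0.13, 0.23, 0.11], 'opening': 0.27, 'grasp_force': 67.93, 'ee_rot': [-0.0, 0.99, 0.14, 0.0], 'joint_pos': [-0.51, 0.46, 0.6, 2.17, -0.45, 0.63, -0.88]}
probe 25 [ 488.5 -346.5  101.7]
head [array([ 490.3, -184.9]), array([29.8, 82.9]), np.float64(81.0)] 451
probe 13 [ 492.  -345.1  100.2]
head [array([ 494.7, -181.4]), array([32.1, 82.2]), np.float64(82.7)] 196
```

Grasped. Lift clear and carry over the head to row a, turning +66°.

Emit:
jog_arm:
  steps:
    - [0,0,0.05,0,0,0]
    - [0,0,0.25,0,0,0]
    - [0,0,0.5,0,0,0]
    - [0,0,0.75,0,0,0]
    - [0,0,0.9,0,0,0]

```text
time_s: 5.9
eef_pos: [456.5, -28.5, 191.8]
ee_rot: [-0.0, 0.99, 0.14, 0.001]
contact_force: [-0.1, 0.3, -3.5]
opening: 0.269
grasp_force: 69.6
```

Emit:
jog_arm:
  steps:
    - [0,-0.15,0,0,0,0.08]
    - [0,-0.35,0,0,0,0.16]
    - [0,-0.55,0,0,0,0.24]
    - [0,-0.75,0,0,0,0.32]
    - [0,-0.9,0,0,0,0.4]

```text
time_s: 6.4
eef_pos: [455.7, -164.9, 189.6]
ee_rot: [-0.0, 0.897, 0.441, -0.0]
contact_force: [-0.2, 0.6, -3.5]
opening: 0.269
grasp_force: 69.5
```

Emit:
jog_arm:
  steps:
    - [0,-0.15,0,0,0,0.08]
    - [0,-0.33,0,0,0,0.16]
    - [0,-0.5,0,0,0,0.24]
    - [0,-0.65,0,0,0,0.333]
    - [0,-0.765,0,0,0,0.333]

```text
time_s: 6.9
eef_pos: [455.7, -279.3, 189.6]
ee_rot: [-0.0, 0.753, 0.659, -0.0]
contact_force: [0.8, 0.9, -3.1]
opening: 0.27
grasp_force: 69.5
```

Run:
```python
from h import *
s,p,w=wrist(); cv2.imwrite("pics/wr4.png",p["image"]); np.save("w4.npy",w)
print({k:np.round(s[k],3).tolist() for k in ["eef_pos","contact_force","ft_torque","opening","ee_rot","joint_pos"]})
for q in ["stopper_a0","probe_top","roller","head_face"]:
    for d in find_in(q,p)[:12]:
        if d["score"]<.3: continue
        l,t,a,b=[int(x) for x in d["bbox"]]; print(q,round(d["score"],2),[l,t,a,b],np.round(np.nanmedian(w[t+b//4:t+b-b//4,l+a//4:l+a-a//4].reshape(-1,3),0),1))
q=w.reshape(-1,3); q=q[~np.isnan(q).any(1)]
g=q[((q>(430,-215,92))&(q<(560,-150,100))).all(1)]; print("head",len(g),cv2.minAreaRect(g[:,:2].astype(np.float32)))
```

```text
{'eef_pos': [455.652, -279.325, 189.589], 'contact_force': [0.832, 0.873, -3.149], 'ft_torque': [-0.013, 0.03, -0.014], 'opening': 0.27, 'ee_rot': [-0.0, 0.753, 0.659, -0.0], 'joint_pos': [-0.027, 0.353, 0.635, 1.899, -0.251, 0.97, 0.589]}
stopper_a0 0.85 [308, 115, 19, 17] [ 466.4 -218.6   65.6]
stopper_a0 0.71 [306, 144, 18, 19] [ 460.9 -244.1   67.7]
stopper_a0 0.63 [304, 167, 19, 16] [ 456.8 -263.7   66. ]
probe_top 0.64 [344, 235, 17, 15] [ 486.4 -339.9   59.6]
roller 0.91 [284, 183, 60, 164] [ 457.9 -264.   223. ]
head_face 0.68 [287, 53, 116, 196] [ 489.7 -247.9   39.8]
head 4814 ((491.934814453125, -183.78311157226562), (30.034269332885742, 83.85429382324219), 81.10215759277344)
```

View pics/wr4.png

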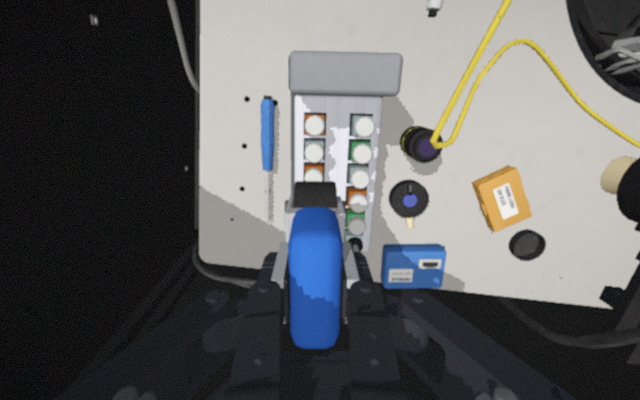

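Wrist view: rows of stoppers a (315,125→175) and b (362,125→225), head (345,73), probe head (352,243); blue grip held straight in the fingers.

Run:
```python
from h import *
from scipy.optimize import least_squares
w=np.load("w4.npy"); im=cv2.imread("pics/wr4.png").astype(int)
ok=(~np.isnan(w).any(2))&(w[...,2]>60)&(w[...,2]<71)&(im.min(2)>170)
pts=w[ok]; cells=[(-22,26),(-22,50),(22,-22),(22,2),(22,26),(22,50)]
th,ox,oy=np.radians(-8.7),479.4-1,-273.5
for it in range(5):
    R=np.array([[np.cos(th),-np.sin(th)],[np.sin(th),np.cos(th)]]); A=[];B=[]
    b=(pts[:,:2]-[ox,oy])@R
    for c in cells:
        m=np.hypot(*(b-c).T)<12
        if m.sum()>30:
            (x,y),r=cv2.minEnclosingCircle(pts[m][:,:2].astype(np.float32))
            A.append(c);B.append(pts[m].mean(0)); 
            if it==4: print(c,m.sum(),B[-1].round(1),np.percentile(pts[m][:,2],80).round(1))
    A=np.array(A,float);B2=np.array(B)[:,:2]
    r=least_squares(lambda q:((A@np.array([[np.cos(q[0]),np.sin(q[0])],[-np.sin(q[0]),np.cos(q[0])]])+q[1:])-B2).ravel(),[th,ox,oy])
    th,ox,oy=r.x
print(np.degrees(th),ox,oy,r.fun.reshape(-1,2).round(1).tolist())
R=np.array([[np.cos(th),-np.sin(th)],[np.sin(th),np.cos(th)]])
print("head",R@[0,91]+[ox,oy],"probe",R@[22,-70]+[ox,oy])
for c in [(-22,-50),(-22,-10),(-22,32),(22,-24),(22,0),(22,32)]: print(c,(R@c+[ox,oy]).round(1))
```

```text
(-22, 26) 281 [ 459.8 -243.4   67.1] 68.0
(-22, 50) 294 [ 463.6 -220.2   65.4] 66.2
(22, -22) 155 [ 496.4 -294.7   65.7] 66.7
(22, 2) 271 [ 499.5 -273.8   65.3] 66.1
(22, 26) 285 [ 503.1 -250.3   67.2] 68.0
(22, 50) 314 [ 506.8 -226.9   67.4] 68.3
-8.410404134694502 477.72382434053304 -272.24166328996347 [[-0.1, 0.1], [-0.3, 0.7], [-0.1, -2.6], [0.3, 0.4], [0.2, 0.6], [0.0, 0.9]]
head [ 491.03372682 -182.2202964 ] probe [ 489.2488452  -344.70664721]
(-22, -50) [ 448.6 -318.5]
(-22, -10) [ 454.5 -278.9]
(-22, 32) [ 460.6 -237.4]
(22, -24) [ 496.  -299.2]
(22, 0) [ 499.5 -275.5]
(22, 32) [ 504.2 -243.8]
```

Emit:
jog_arm:
  steps:
    - [-0.007,0.013,-0.1,0,0,-0.01]
    - [-0.007,0.013,-0.22,0,0,-0.01]
    - [-0.007,0.013,-0.34,0,0,-0.01]
    - [-0.007,0.013,-0.42,0,0,-0.01]
    - [-0.007,0.013,-0.453,0,0,-0.01]

```text
time_s: 7.65
eef_pos: [455.1, -275.1, 120.4]
ee_rot: [-0.001, 0.759, 0.651, -0.0]
contact_force: [0.2, 0.5, -3.8]
opening: 0.274
grasp_force: 69.5
```

Emit:
jog_arm:
  steps:
    - [0,0,0,0,0,0]
    - [0,0,-0.003,0,0,0]
    - [0,0,-0.006,0,0,0]
    - [0,0,-0.01,0,0,0]
    - [0,0,-0.013,0,0,0]

```text
time_s: 8.15
eef_pos: [455.6, -276.1, 119.8]
ee_rot: [0.0, 0.759, 0.651, 0.0]
contact_force: [-2.0, 0.9, 5.4]
opening: 0.27
grasp_force: 70.8
```

Emit:
jog_arm:
  steps:
    - [0.008,0.053,-0.004,0,0,0]
    - [0.016,0.106,-0.008,0,0,0]
    - [0.024,0.16,-0.008,0,0,0]
    - [0.032,0.213,-0.008,0,0,0]
    - [0.039,0.264,-0.008,0,0,0]

```text
time_s: 8.65
eef_pos: [461.7, -235.6, 118.4]
ee_rot: [0.0, 0.759, 0.651, 0.0]
contact_force: [2.2, -1.0, 1.2]
opening: 0.273
grasp_force: 70.1
```

Emit:
jog_arm:
  steps:
    - [-0.008,-0.054,0,0,0,0]
    - [-0.016,-0.108,0,0,0,0]
    - [-0.024,-0.162,0,0,0,0]
    - [-0.032,-0.216,0,0,0,0]
    - [-0.04,-0.27,0,0,0,0]

```text
time_s: 9.15
eef_pos: [454.8, -277.8, 118.1]
ee_rot: [-0.0, 0.759, 0.651, -0.0]
contact_force: [0.9, 0.4, 4.3]
opening: 0.273
grasp_force: 70.5
```

Emit:
jog_arm:
  steps:
    - [-0.008,-0.054,0,0,0,0]
    - [-0.016,-0.108,0,0,0,0]
    - [-0.024,-0.162,0,0,0,0]
    - [-0.032,-0.216,0,0,0,0]
    - [-0.04,-0.27,0,0,0,0]

```text
time_s: 9.65
eef_pos: [448.6, -318.0, 118.0]
ee_rot: [-0.0, 0.759, 0.651, -0.0]
contact_force: [-1.6, 1.3, 0.7]
opening: 0.268
grasp_force: 70.2
```

Emit:
jog_arm:
  steps:
    - [0.008,0.054,-0.005,0,0,0]
    - [0.016,0.108,-0.01,0,0,0]
    - [0.024,0.162,-0.01,0,0,0]
    - [0.032,0.216,-0.01,0,0,0]
    - [0.04,0.27,-0.01,0,0,0]

```text
time_s: 10.15
eef_pos: [455.4, -275.7, 116.6]
ee_rot: [-0.0, 0.759, 0.651, 0.0]
contact_force: [-0.7, -0.2, 0.6]
opening: 0.272
grasp_force: 70.0
```

Emit:
jog_arm:
  steps:
    - [0.008,0.054,0,0,0,0]
    - [0.016,0.108,0,0,0,0]
    - [0.024,0.162,0,0,0,0]
    - [0.032,0.216,0,0,0,0]
    - [0.04,0.27,0,0,0,0]

```text
time_s: 10.65
eef_pos: [461.4, -235.7, 116.7]
ee_rot: [0.0, 0.759, 0.651, 0.0]
contact_force: [1.6, -1.0, 0.3]
opening: 0.269
grasp_force: 70.1
```

Emit:
jog_arm:
  steps:
    - [0,0,-0.002,0,0,0]
    - [0,0,-0.004,0,0,0]
    - [0,0,-0.006,0,0,0]
    - [0,0,-0.006,0,0,0]
    - [0,0,-0.006,0,0,0]

```text
time_s: 11.15
eef_pos: [461.3, -236.7, 115.9]
ee_rot: [0.0, 0.759, 0.651, 0.0]
contact_force: [2.5, -0.1, 3.3]
opening: 0.267
grasp_force: 70.4
```

Emit:
jog_arm:
  steps:
    - [0,0,-0.002,0,0,0]
    - [0,0,-0.004,0,0,0]
    - [0,0,-0.004,0,0,0]
    - [0,0,-0.004,0,0,0]
    - [0,0,-0.004,0,0,0]

```text
time_s: 11.65
eef_pos: [461.4, -236.7, 115.7]
ee_rot: [0.0, 0.759, 0.651, 0.0]
contact_force: [-0.5, -0.4, 12.3]
opening: 0.272
grasp_force: 71.9
```

Emit:
jog_arm:
  steps:
    - [-0.008,-0.054,0,0,0,0]
    - [-0.016,-0.108,0,0,0,0]
    - [-0.024,-0.162,0,0,0,0]
    - [-0.032,-0.216,0,0,0,0]
    - [-0.04,-0.27,0,0,0,0]

```text
time_s: 12.15
eef_pos: [455.0, -277.4, 115.6]
ee_rot: [-0.0, 0.759, 0.651, 0.0]
contact_force: [-3.0, 1.5, 17.7]
opening: 0.265
grasp_force: 72.3
```

Emit:
jog_arm:
  steps:
    - [-0.008,-0.054,0,0,0,0]
    - [-0.016,-0.108,0,0,0,0]
    - [-0.024,-0.162,0,0,0,0]
    - [-0.032,-0.216,0,0,0,0]
    - [-0.04,-0.27,0,0,0,0]

```text
time_s: 12.65
eef_pos: [448.8, -317.8, 115.6]
ee_rot: [-0.0, 0.759, 0.651, 0.0]
contact_force: [-3.5, 2.8, 13.0]
opening: 0.271
grasp_force: 71.7
```

Emit:
jog_arm:
  steps:
    - [0.008,0.054,0,0,0,0]
    - [0.016,0.108,0,0,0,0]
    - [0.024,0.162,0,0,0,0]
    - [0.032,0.216,0,0,0,0]
    - [0.04,0.27,0,0,0,0]

```text
time_s: 13.15
eef_pos: [455.3, -277.3, 115.7]
ee_rot: [0.0, 0.759, 0.651, -0.0]
contact_force: [0.6, -2.4, 11.5]
opening: 0.271
grasp_force: 71.6
```

Emit:
jog_arm:
  steps:
    - [0.008,0.054,0,0,0,0]
    - [0.016,0.108,0,0,0,0]
    - [0.024,0.162,0,0,0,0]
    - [0.032,0.216,0,0,0,0]
    - [0.04,0.27,0,0,0,0]

```text
time_s: 13.65
eef_pos: [461.6, -236.7, 115.7]
ee_rot: [0.001, 0.759, 0.651, 0.0]
contact_force: [1.6, -2.1, 9.7]
opening: 0.272
grasp_force: 71.3
```

Emit:
jog_arm:
  steps:
    - [0,0,0,0,0,0]
    - [0,0,0.02,0,0,0]
    - [-0.01,-0.05,0.07,0,0,0]
    - [-0.02,-0.1,0.12,0,0,0]
    - [-0.028,-0.194,0.16,0,0,0]

```text
time_s: 14.15
eef_pos: [456.7, -266.1, 139.9]
ee_rot: [-0.0, 0.759, 0.651, 0.0]
contact_force: [0.0, -0.6, -3.6]
opening: 0.267
grasp_force: 69.4
```

Row a done (bearing 13–20 N at home level). Now row b.

Emit:
jog_arm:
  steps:
    - [0.06,-0.025,0,0,0,0]
    - [0.12,-0.05,0,0,0,0]
    - [0.18,-0.075,0,0,0,0]
    - [0.24,-0.1,0,0,0,0]
    - [0.279,-0.115,0,0,0,0]

```text
time_s: 14.65
eef_pos: [499.8, -282.8, 138.8]
ee_rot: [-0.0, 0.759, 0.651, -0.0]
contact_force: [0.8, -0.3, -3.8]
opening: 0.274
grasp_force: 69.5
```

Emit:
jog_arm:
  steps:
    - [0,0,-0.03,0,0,0]
    - [0,0,-0.07,0,0,0]
    - [0,0,-0.11,0,0,0]
    - [0,0,-0.125,0,0,0]
    - [0,0,-0.133,0,0,0]

```text
time_s: 15.15
eef_pos: [498.4, -282.7, 119.2]
ee_rot: [-0.0, 0.759, 0.651, -0.0]
contact_force: [-4.0, 1.7, 7.0]
opening: 0.268
grasp_force: 70.7
```

Run:
```python
from h import *
s,p,w=wrist(); cv2.imwrite("pics/wr5.png",cv2.resize(p["image"][40:340,180:480],(600,600)))
e=s["eef_pos"]; t=np.radians(-8.4); d=np.array(e[:2])-[477.8,-272.8]; print(np.round(e,1),d@[np.cos(t),np.sin(t)],d@[-np.sin(t),np.cos(t)],np.round(s["contact_force"],1))
q=w.reshape(-1,3); q=q[~np.isnan(q).any(1)]; b=(q[:,:2]-[477.8,-272.8])@np.array([[np.cos(t),-np.sin(t)],[np.sin(t),np.cos(t)]])
for x in (-22,22):
    for y in (-70,-46,-22,2,26,50):
        m=(np.hypot(b[:,0]-x,b[:,1]-y)<6)&(q[:,2]>50)&(q[:,2]<75); print((x,y),m.sum(),np.median(q[m,2]).round(1) if m.sum() else "")
```

```text
[ 498.4 -282.7  119.2] 21.85953752502223 -6.731041908143386 [-4.   1.7  7. ]
(-22, -70) 0 
(-22, -46) 135 61.8
(-22, -22) 185 61.9
(-22, 2) 202 61.9
(-22, 26) 226 61.8
(-22, 50) 255 61.8
(22, -70) 0 
(22, -46) 0 
(22, -22) 0 
(22, 2) 0 
(22, 26) 210 67.6
(22, 50) 268 67.9
```

View pics/wr5.png

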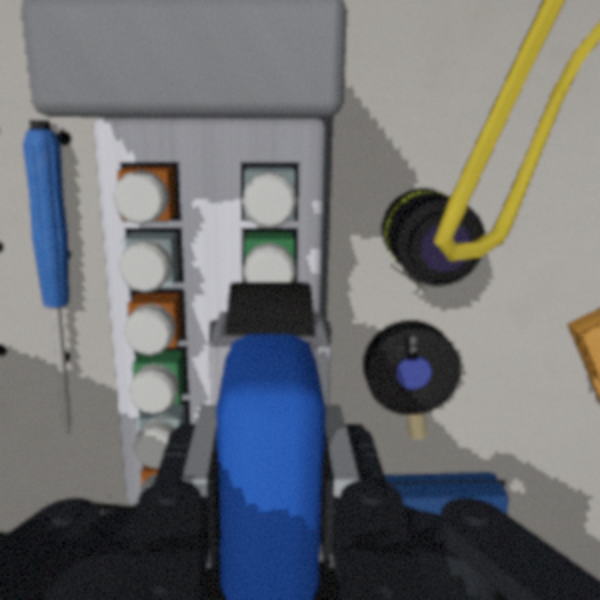

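Row a stoppers all read the same level (61.8), home; the roller sits in line on row b with b4 and b5 ahead of it (≈270,195 and 270,265). Now the passes on row b.

Emit:
jog_arm:
  steps:
    - [0.008,0.053,-0.004,0,0,0]
    - [0.016,0.106,-0.007,0,0,0]
    - [0.024,0.16,-0.007,0,0,0]
    - [0.032,0.213,-0.007,0,0,0]
    - [0.039,0.264,-0.007,0,0,0]

```text
time_s: 15.7
eef_pos: [505.1, -242.1, 118.3]
ee_rot: [0.0, 0.759, 0.651, 0.0]
contact_force: [-0.2, -1.5, 1.6]
opening: 0.266
grasp_force: 70.1
```

Emit:
jog_arm:
  steps:
    - [-0.011,-0.073,0,0,0,0]
    - [-0.022,-0.146,0,0,0,0]
    - [-0.032,-0.218,0,0,0,0]
    - [-0.043,-0.29,0,0,0,0]
    - [-0.054,-0.363,0,0,0,0]

```text
time_s: 16.2
eef_pos: [496.2, -298.6, 118.1]
ee_rot: [-0.0, 0.759, 0.651, -0.0]
contact_force: [0.2, 0.5, 1.4]
opening: 0.273
grasp_force: 70.2
```

Emit:
jog_arm:
  steps:
    - [0.011,0.073,-0.006,0,0,0]
    - [0.022,0.146,-0.011,0,0,0]
    - [0.032,0.218,-0.011,0,0,0]
    - [0.043,0.29,-0.011,0,0,0]
    - [0.054,0.363,-0.011,0,0,0]

```text
time_s: 16.7
eef_pos: [505.0, -242.1, 116.6]
ee_rot: [0.0, 0.759, 0.651, 0.0]
contact_force: [1.4, -1.0, 0.2]
opening: 0.269
grasp_force: 70.1
```

Emit:
jog_arm:
  steps:
    - [-0.01,-0.067,-0.003,0,0,0]
    - [-0.021,-0.14,-0.006,0,0,0]
    - [-0.032,-0.213,-0.006,0,0,0]
    - [-0.042,-0.287,-0.006,0,0,0]
    - [-0.053,-0.36,-0.006,0,0,0]

```text
time_s: 17.2
eef_pos: [496.8, -296.8, 115.8]
ee_rot: [-0.0, 0.759, 0.651, 0.0]
contact_force: [-1.7, 2.5, 8.5]
opening: 0.271
grasp_force: 71.1
```

Emit:
jog_arm:
  steps:
    - [0,0,-0.001,0,0,0]
    - [0,0,-0.002,0,0,0]
    - [0,0,-0.003,0,0,0]
    - [0,0,-0.003,0,0,0]
    - [0,0,-0.003,0,0,0]

```text
time_s: 17.7
eef_pos: [496.9, -296.9, 115.7]
ee_rot: [0.0, 0.759, 0.651, 0.0]
contact_force: [-4.0, 0.2, 13.7]
opening: 0.271
grasp_force: 71.8
```

Emit:
jog_arm:
  steps:
    - [-0.001,-0.006,0,0,0,0]
    - [-0.002,-0.014,0,0,0,0]
    - [0.003,0.02,0,0,0,0]
    - [0.012,0.08,0,0,0,0]
    - [0.022,0.15,0,0,0,0]

```text
time_s: 18.2
eef_pos: [500.4, -274.4, 115.6]
ee_rot: [0.001, 0.759, 0.651, 0.0]
contact_force: [-0.4, -1.6, 13.4]
opening: 0.268
grasp_force: 71.6
```

Emit:
jog_arm:
  steps:
    - [0.006,0.043,0,0,0,0]
    - [0.013,0.086,0,0,0,0]
    - [0.019,0.129,0,0,0,0]
    - [0.026,0.172,0,0,0,0]
    - [0.031,0.21,0,0,0,0]

```text
time_s: 18.7
eef_pos: [505.5, -242.4, 115.7]
ee_rot: [0.001, 0.759, 0.651, 0.0]
contact_force: [1.9, -0.7, 8.9]
opening: 0.266
grasp_force: 71.2
```

Emit:
jog_arm:
  steps:
    - [-0.006,-0.037,0,0,0,0]
    - [-0.012,-0.074,0,0,0,0]
    - [-0.018,-0.111,0,0,0,0]
    - [-0.022,-0.148,0,0,0,0]
    - [-0.027,-0.186,0,0,0,0]

```text
time_s: 19.2
eef_pos: [501.3, -270.5, 115.7]
ee_rot: [0.0, 0.759, 0.651, 0.0]
contact_force: [-1.3, 2.1, 14.0]
opening: 0.273
grasp_force: 71.8
```

Emit:
jog_arm:
  steps:
    - [-0.006,-0.04,0,0,0,0]
    - [-0.012,-0.08,0,0,0,0]
    - [-0.018,-0.12,0,0,0,0]
    - [-0.024,-0.16,0,0,0,0]
    - [-0.027,-0.185,0,0,0,0]

```text
time_s: 19.7
eef_pos: [496.9, -298.6, 115.7]
ee_rot: [0.0, 0.759, 0.651, 0.0]
contact_force: [-1.6, 1.0, 10.6]
opening: 0.271
grasp_force: 71.6
```

Emit:
jog_arm:
  steps:
    - [0,0,-0.001,0,0,0]
    - [0,0,-0.002,0,0,0]
    - [0.006,0.04,-0.002,0,0,0]
    - [0.014,0.095,-0.002,0,0,0]
    - [0.022,0.15,-0.002,0,0,0]

```text
time_s: 20.2
eef_pos: [500.6, -276.0, 115.6]
ee_rot: [0.001, 0.759, 0.651, 0.0]
contact_force: [-0.8, -2.4, 12.9]
opening: 0.275
grasp_force: 71.6
```

Emit:
jog_arm:
  steps:
    - [0.006,0.043,0,0,0,0]
    - [0.013,0.086,0,0,0,0]
    - [0.019,0.129,0,0,0,0]
    - [0.026,0.172,0,0,0,0]
    - [0.033,0.22,0,0,0,0]

```text
time_s: 20.7
eef_pos: [505.8, -242.9, 115.7]
ee_rot: [0.001, 0.759, 0.651, 0.001]
contact_force: [1.3, -2.1, 11.1]
opening: 0.27
grasp_force: 71.6
```

Emit:
jog_arm:
  steps:
    - [0,0,0.01,0,0,0]
    - [0,0,0.03,0,0,0]
    - [-0.01,-0.05,0.08,0,0,0]
    - [-0.02,-0.1,0.12,0,0,0]
    - [-0.031,-0.207,0.16,0,0,0]

```text
time_s: 21.2
eef_pos: [500.1, -274.7, 139.5]
ee_rot: [-0.0, 0.759, 0.651, 0.0]
contact_force: [0.1, -0.9, -3.6]
opening: 0.276
grasp_force: 69.4
```

```bash
cat > chk.py <<'E'
from h import *
s,p,w=wrist(); e=s["eef_pos"]; t=np.radians(-8.4); d=np.array(e[:2])-[477.8,-272.8]; print(np.round(e,1),d@[np.cos(t),np.sin(t)],d@[-np.sin(t),np.cos(t)],np.round(s["contact_force"],1))
q=w.reshape(-1,3); q=q[~np.isnan(q).any(1)]; b=(q[:,:2]-[477.8,-272.8])@np.array([[np.cos(t),-np.sin(t)],[np.sin(t),np.cos(t)]])
for x in (-22,22):
    for y in (-70,-46,-22,2,26,50):
        m=(np.hypot(b[:,0]-x,b[:,1]-y)<6)&(q[:,2]>50)&(q[:,2]<75); print((x,y),m.sum(),np.median(q[m,2]).round(1) if m.sum() else "")
E
python3 chk.py
```

```text
[ 500.1 -274.7  139.5] 22.32677442667193 1.3586807714347247 [ 0.1 -0.9 -3.6]
(-22, -70) 0 
(-22, -46) 83 61.9
(-22, -22) 152 61.9
(-22, 2) 173 61.9
(-22, 26) 186 61.9
(-22, 50) 205 61.9
(22, -70) 0 
(22, -46) 0 
(22, -22) 0 
(22, 2) 0 
(22, 26) 142 61.8
(22, 50) 206 61.8
```

All visible stoppers read the same home level. Carry the roller back over the head to its spot.

Emit:
jog_arm:
  steps:
    - [0,0,0.1,0,0,0]
    - [0,0,0.2,0,0,0]
    - [0,0,0.3,0,0,0]
    - [-0.03,0.05,0.38,0,0,0]
    - [-0.06,0.15,0.4,0,0,0]

```text
time_s: 21.75
eef_pos: [491.2, -252.2, 200.9]
ee_rot: [0.001, 0.76, 0.65, 0.0]
contact_force: [0.3, -0.2, -4.6]
opening: 0.27
grasp_force: 69.4
```

Emit:
jog_arm:
  steps:
    - [-0.02,0.15,0,0,0,0]
    - [-0.05,0.35,0,0,0,0]
    - [-0.08,0.55,0,0,0,0]
    - [-0.1,0.75,0,0,0,0]
    - [-0.13,0.92,0,0,0,0]

```text
time_s: 22.25
eef_pos: [471.2, -111.6, 199.5]
ee_rot: [-0.0, 0.759, 0.651, 0.0]
contact_force: [0.9, 0.2, -3.7]
opening: 0.269
grasp_force: 69.4
```

Emit:
jog_arm:
  steps:
    - [-0.02,0.15,-0.05,0,0,0]
    - [-0.05,0.3,-0.15,0,0,0]
    - [-0.05,0.45,-0.3,0,0,0]
    - [-0.05,0.5,-0.5,0,0,0]
    - [-0.05,0.5,-0.7,0,0,0]

```text
time_s: 22.75
eef_pos: [464.2, -36.6, 93.8]
ee_rot: [0.0, 0.758, 0.652, 0.001]
contact_force: [0.3, 0.2, -4.2]
opening: 0.272
grasp_force: 69.5
```

Run:
```python
from h import *
s=state(); p=get_image("scene"); w=cloud(p); print(np.round(s["eef_pos"],1),np.round(s["contact_force"],1))
q=w.reshape(-1,3); q=q[~np.isnan(q).any(1)]; t=np.radians(-8.4); b=(q[:,:2]-[477.8,-272.8])@np.array([[np.cos(t),-np.sin(t)],[np.sin(t),np.cos(t)]])
for x in (-22,22):
    for y in (-70,-46,-22,2,26,50):
        m=(np.hypot(b[:,0]-x,b[:,1]-y)<6)&(q[:,2]>50)&(q[:,2]<75); print((x,y),m.sum(),np.median(q[m,2]).round(1) if m.sum() else "")
# table edge near the setting-down spot
g=q[(abs(q[:,2])<4)&(q[:,1]>-90)&(q[:,1]<10)&(q[:,0]>300)&(q[:,0]<480)]
for y in range(-90,10,20):
    m=(g[:,1]>y)&(g[:,1]<y+20); print(y,m.sum(),g[m,0].min().round() if m.any() else "")
```

```text
[464.2 -36.6  93.8] [ 0.3  0.2 -4.2]
(-22, -70) 27 60.7
(-22, -46) 27 60.9
(-22, -22) 26 61.0
(-22, 2) 27 60.9
(-22, 26) 30 61.1
(-22, 50) 24 61.6
(22, -70) 33 59.2
(22, -46) 31 60.7
(22, -22) 29 60.5
(22, 2) 28 61.1
(22, 26) 26 61.1
(22, 50) 22 60.6
-90 253 369.0
-70 147 378.0
-50 91 380.0
-30 80 450.0
-10 79 441.0
```

All stoppers read 61 mm. Set down.

Emit:
jog_arm:
  steps:
    - [0,0,-0.07,0,0,0]
    - [0,0,-0.14,0,0,0]
    - [0,0,-0.2,0,0,0]
    - [0,0,-0.235,0,0,0]
    - [0,0,-0.248,0,0,0]

```text
time_s: 23.3
eef_pos: [464.2, -38.9, 56.5]
ee_rot: [-0.0, 0.759, 0.651, -0.0]
contact_force: [-0.1, -0.3, -3.2]
opening: 0.271
grasp_force: 69.9
```

Emit:
jog_arm:
  steps:
    - [0,0,-0.002,0,0,0]
    - [0,0,-0.004,0,0,0]
    - [0,0,-0.006,0,0,0]
    - [0,0,-0.008,0,0,0]
    - [0,0,-0.008,0,0,0]

```text
time_s: 23.8
eef_pos: [464.2, -38.7, 55.6]
ee_rot: [0.0, 0.759, 0.651, 0.0]
contact_force: [0.2, 0.1, -3.6]
opening: 0.265
grasp_force: 69.9
```

Emit:
jog_arm:
  steps:
    - [0,0,-0.001,0,0,0]
    - [0,0,-0.002,0,0,0]
    - [0,0,-0.003,0,0,0]
    - [0,0,-0.004,0,0,0]
    - [0,0,-0.004,0,0,0]

```text
time_s: 24.3
eef_pos: [464.2, -38.8, 55.0]
ee_rot: [-0.0, 0.759, 0.651, 0.0]
contact_force: [-1.4, -0.2, 1.8]
opening: 0.271
grasp_force: 70.7
```

Emit:
jog_arm:
  steps:
    - [0,0,0,0,0,0]
    - [0,0,0,0,0,0]
    - [0,0,0,0,0,0]
    - [0,0,0,0,0,0]
    - [0,0,0,0,0,0]
  squeeze: 20

```text
time_s: 24.8
eef_pos: [464.2, -38.8, 54.9]
ee_rot: [-0.0, 0.759, 0.651, 0.0]
contact_force: [-2.0, 0.4, 5.6]
opening: 0.273
grasp_force: 71.1
```

Emit:
jog_arm:
  steps:
    - [0,0,0,0,0,0]
    - [0,0,0,0,0,0]
    - [0,0,0,0,0,0]
    - [0,0,0,0,0,0]
    - [0,0,0,0,0,0]
  gripper: 80

```text
time_s: 25.3
eef_pos: [464.1, -38.8, 54.8]
ee_rot: [-0.0, 0.759, 0.651, -0.0]
contact_force: [-0.2, 0.4, 0.2]
opening: 0.688
grasp_force: 0.0
```

Emit:
jog_arm:
  steps:
    - [0,0,0.03,0,0,0]
    - [0,0,0.1,0,0,0]
    - [0,0,0.25,0,0,0]
    - [0,0,0.45,0,0,0]
    - [0,0,0.65,0,0,0]

```text
time_s: 25.8
eef_pos: [463.9, -39.0, 154.1]
ee_rot: [0.0, 0.759, 0.651, -0.0]
contact_force: [-0.8, 1.2, 0.2]
opening: 0.69
grasp_force: 0.0
```

Emit:
jog_arm:
  steps:
    - [0,0,0.1,0,0,0]
    - [-0.1,-0.1,0.2,0,0,0]
    - [-0.15,-0.1,0.3,0,0,0]
    - [-0.15,-0.1,0.4,0,0,0]
    - [-0.15,-0.1,0.4,0,0,0]

```text
time_s: 26.3
eef_pos: [442.3, -54.0, 214.6]
ee_rot: [0.001, 0.759, 0.651, 0.002]
contact_force: [0.1, 0.6, -0.1]
opening: 0.685
grasp_force: 0.0
```

Run:
```python
from h import *
s,p,w=wrist(); print(s["time_s"],np.round(s["eef_pos"],1),np.round(s["contact_force"],1))
im=p["image"]
p2=get_image("side"); w2=cloud(p2)
for ww in (w,w2):
    q=ww.reshape(-1,3); q=q[~np.isnan(q).any(1)]
    g=q[((q>(400,-130,78))&(q<(540,60,95))).all(1)]
    if len(g)>5: print(len(g),g.mean(0).round(1),cv2.minAreaRect(g[:,:2].astype(np.float32)))
cv2.imwrite("pics/end.png",np.vstack([cv2.resize(im,(480,300)),cv2.resize(p2["image"][130:340,220:420],(480,300))]))
```

```text
26.3 [442.3 -54.  214.6] [ 0.1  0.6 -0.1]
1556 [463.9 -39.   87.4] ((463.99786376953125, -41.471683502197266), (61.78907012939453, 24.122289657592773), 80.23090362548828)
148 [468.3 -35.1  86.1] ((466.338623046875, -40.84648513793945), (63.32479476928711, 24.113189697265625), 81.20443725585938)
```

View pics/end.png

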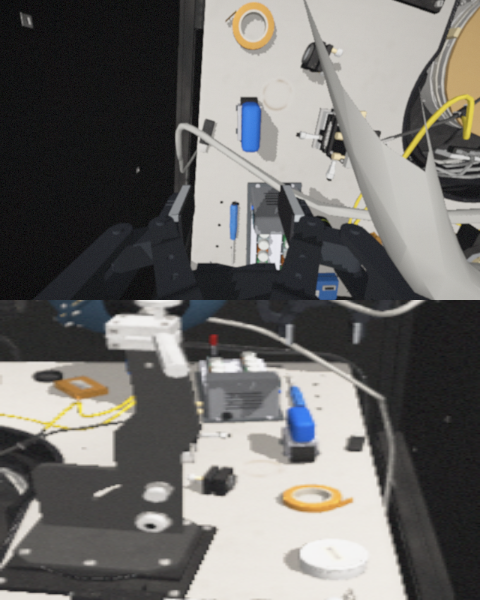

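Top half: the roller stands alone at (250,125); bottom half: it stands upright on its wheels by the head, tape and tin in place. One close look at all stoppers before handing in.

Emit:
jog_arm:
  steps:
    - [0,-0.2,0,0,0,0]
    - [0,-0.4,0,0,0,0]
    - [0,-0.6,0,0,0,0]
    - [0,-0.8,0,0,0,0]
    - [0,-1,0,0,0,0]

```text
time_s: 26.9
eef_pos: [441.2, -204.9, 211.7]
ee_rot: [-0.0, 0.759, 0.651, -0.001]
contact_force: [0.5, 0.9, 0.2]
opening: 0.688
grasp_force: 0.0
```

Emit:
jog_arm:
  steps:
    - [0.02,-0.15,0,0,0,0]
    - [0.05,-0.35,0,0,0,0]
    - [0.1,-0.5,0,0,0,0]
    - [0.15,-0.6,0,0,0,0]
    - [0.15,-0.6,0,0,0,0]

```text
time_s: 27.4
eef_pos: [464.0, -295.6, 211.4]
ee_rot: [-0.0, 0.76, 0.65, -0.001]
contact_force: [1.0, 1.0, -0.0]
opening: 0.685
grasp_force: 0.0
```

```bash
python3 chk.py
```

```text
[ 464.  -295.6  211.4] -10.325030681270666 -24.550466491977094 [ 1.  1. -0.]
(-22, -70) 90 62.0
(-22, -46) 97 61.8
(-22, -22) 107 61.9
(-22, 2) 117 61.7
(-22, 26) 122 61.8
(-22, 50) 132 61.8
(22, -70) 92 60.4
(22, -46) 96 61.9
(22, -22) 100 61.8
(22, 2) 114 61.8
(22, 26) 120 61.7
(22, 50) 134 61.8
```

All eleven stoppers lie level within 0.2 mm; handing in.

```bash
python3 -c "
from plant import *
print(close_job())"
```

```text
the job is handed in; nothing more can be done
None
```

All eleven stoppers are pressed home and read level to within about 0.3 mm, the roller stands upright on its wheels on the worktop beside the block, and the job was handed in at about 27 s of the 64 s allowed.

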